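Turn a jar's code to the reader and read it

TASK

Check in the jar with the blue lid: stand it upright in the middle of the round pad in front of the code reader, with its code label squarely facing the reader's window, and let go of it. Then press the button on top of the reader all the way down and release it. Set the jar down without dropping it, and leave everything else on the bench where it is.

Things in the scene. Friction and masses are not known exactly. Their poses are not given: they have to be found in the camera images.
- jar_blue_mid (a point): Centre, 45 mm above the underside, of a loose grey plastic jar with a blue lid: upright cylinder, 60 mm across, 90 mm high, 0.25 kg, hard. z is its axis (up); x points out through the middle of its code label (white, black square code, 40 degrees to each side of x). An orange seal strip runs from the label up and 17 mm in over the lid's top, on the +x side only, so it shows the code's side from above.
- jar_blue_code (a point): Middle of the blue-lidded jar's code label, on the jar's surface: 30 mm from its axis along the jar's +x, 37 mm above its underside.
- jar_blue: The loose jar with the blue lid; origin at the centre of its underside; axes as at its centre point. A fixed shelf with a plotter hangs over the laptop behind the jars: its top is 0.41 m above the bench, its front edge at about x = 0.57 m, from y = 0.1 m to the right; keep the wrist clear of it.
- jar_green_mid (a point): Centre, 45 mm above the underside, of a loose grey plastic jar with a green lid: upright cylinder, 60 mm across, 90 mm high, 0.25 kg, hard. z is its axis (up); x points out through the middle of its code label (white, black square code, 40 degrees to each side of x). An orange seal strip runs from the label up and 17 mm in over the lid's top, on the +x side only, so it shows the code's side from above.
- pad (a point): Centre of a flat round black pad with a white rim, 70 mm across, printed on the reader's fixed aluminium base plate, 8 mm above the bench: the jar stands at this height. z up; x points level from the pad to the reader's window. The plate reaches 51 mm behind this point, 165 mm ahead, 62 mm to each side. The reader's place and direction on the bench vary.
- window (a point): Centre of the dark red window, in a black bezel, of the reader's grey housing: 82 mm from the pad centre along the pad's x, 39 mm above the pad. Axes as the pad's. The housing is 110 mm wide, from 82 to 155 mm ahead of the pad centre; its top is 80 mm above the pad.
- read_button_top (a point): Centre of the top face of the round red push button (32 mm across) on the reader's housing, 122 mm from the pad centre along the pad's +x. It is pressed straight down.
- read_button (a joint): Travel of the red button in m: 0 up, 0.006 fully down; a spring brings it back, fully down takes about 5 N.
- mug: Loose blue and white mug, 92 mm high, behind the work; a bystander.
- marker: Loose red and white marker pen, 135 mm long, 16 mm thick, lying at the bench's front edge; a bystander.
- screw_tray: Loose round metal screw tray, 62 mm across, 10 mm high, at the bench's front edge; a bystander.
Mind the look-alikes: they are no part of the job. Leave any yellow look-alike of the jar_blue alone.

How it is judged:
On the way, in this order (a step that is already met when the one before it is completed fails the run):
1. The blue-lidded jar stands released on the pad, its code facing the window (horizontal distance between jar_blue_mid and pad below 0.012 m and angle between jar_blue_mid's own z axis and vertical below 0.06 rad and z of jar_blue_mid in the frame of pad between 0.041 and 0.049 m and angle between the x axis of jar_blue_mid and the x axis of pad, either way round below 0.21 rad and x of jar_blue_code in the frame of pad above 0.012 m and contact force between jar_blue and the fingers below 0.2 N and linear speed of jar_blue below 0.01 m/s and angular speed of jar_blue below 0.1 rad/s), for 0.2 s.
2. The button is pressed down while the jar stands there (horizontal distance between jar_blue_mid and pad below 0.012 m and angle between jar_blue_mid's own z axis and vertical below 0.06 rad and z of jar_blue_mid in the frame of pad between 0.041 and 0.049 m and angle between the x axis of jar_blue_mid and the x axis of pad, either way round below 0.21 rad and x of jar_blue_code in the frame of pad above 0.012 m and contact force between jar_blue and the fingers below 0.2 N and value of joint read_button above 0.0045 m), for 0.05 s.
At the end, for the whole second after the job is handed in: The blue-lidded jar stands upright (within 0.06 rad) on the pad, its axis within 12 mm of the pad's centre, its code facing the window within 12 degrees, released and at rest; the button has been pressed (over 4.5 of its 6 mm) after the jar was set there and is up again (all of step 1 and value of joint read_button below 0.0015 m); the robot touches nothing.
It fails at once if the blue-lidded jar is dropped (falls faster than 0.7 m/s with no finger on it) (linear speed of jar_blue above 0.7 m/s and contact force between jar_blue and the fingers below 0.05 N).
It fails at once if the blue-lidded jar is tipped over (angle between jar_blue_mid's own z axis and vertical above 0.8 rad).
It fails at once if the green-lidded jar is moved more than 30 mm (distance of jar_green_mid from where it was at the start of the episode above 0.03 m).
It fails at once if the mug, marker or screw tray is moved more than 30 mm (distance of any of mug, marker, screw_tray from where it was at the start of the episode above 0.03 m).
It also fails if it takes over 56 s, if anything falls off the work surface, if the arm or the gripper's body presses on something with over 40 N, if the wrist force passes 120 N, or if a joint passes its speed limit or range.

ROBOT

A 6-joint arm with a two-finger parallel gripper is mounted at the origin on a cart in front of the work surface, level with it; the furniture and walls round the work are solid. World frame = base frame: x ahead of the robot, y to its left, z up, the work surface at z = 0. Lengths are in m, angles in rad, forces in N, time in s.
With the tool pointing down it reaches from about 0.4 to 0.825 m from the base axis. Payload 7 kg.
Tool frame: the origin (TCP) lies at the very end of the fingers, on their centre line; the grasp point (between the pads) lies 19 mm behind it (arm.grip_point_offset is the distance from the TCP to the grasp point, in m); z points along the fingers, y is the line along which they close (so a half turn about z gives the same grasp; the last joint's range is limited). The gripper opens to 88 mm and grips with 3 to 60 N. Pads are 19 mm wide; open, the fingers measure 130 mm over their backs; the gripper's body (78 mm by 193 mm) begins 47 mm behind the grasp point.
Start: joints at [1.473, 0.359, 0.012, 0, -1.224, -0.288], TCP at [0.254, 0.625, 0.227] pointing down, gripper open.
Joint ranges: [-3.07, 3.07], [-1.43, 2.12], [-1.02, 1.25], [-3.03, 1.67], [-3.05, -0], [-3.03, 3.03]. Speed limits (rad/s): [2.39, 2.39, 3.01, 3.14, 3.14, 3.14].

INTERFACE

Orientations are given as [roll, pitch, yaw] about the fixed x, y, z axes, in that order (R = Rz(yaw) Ry(pitch) Rx(roll)).
In Python, from station import arm, cams gives the robot as it stands.
- The arm moves only by the shell command python3 -m handwheel 'ROWS' [FORCE]. ROWS is JSON, a list that holds one entry, the list of rows, each a list of 7 numbers: the shift along the tool's x, y, z normalised to -1 to 1, where 1 is 0.08 m, then the turn, a rotation vector about the tool's x, y, z normalised to -1 to 1, where 1 is 0.5 rad, then the closure in counts, from 0 (fully open) to 255 (shut). In form: [[[x, y, z, wx, wy, wz, hand], ...]]. A call has 1 to 5 rows; each row is the pose to reach, as a shift and turn from the pose commanded when the call began, along the tool's axes at that moment; what a row does not reach only later rows make up. A row lasts 1/8 s, in which the tool goes at most 62.5 mm and 10.7 degrees, less where a joint would pass 70% of its speed; a pose out of reach is approached as far as the arm can. A call with a number of a shift or a turn outside -1 to 1 is refused whole. A call with a gripper value outside its range is refused whole. The fingers move at their own pace and stop on an object; FORCE is the grip in N (left out, the last holds). Time passes only in rows, so rows that repeat a pose let the fingers close. It gives the time, the measured TCP pose, the force, the opening and the grip force at its end, in the units of the state.
- arm.get_state(): the state, without advancing time (a new reading comes with each control period).
- cams.grab_frame(name): name is "scene" or "side" or "wrist"; returns the picture (420x560x3 uint8, blue, green, red); there is no depth.
- cams.camera_info(name): a dict with "camera_matrix" (3x3 intrinsics, pixels), "dist_coeffs" ([k1, k2, p1, p2, k3] as OpenCV has them; the pictures are not rectified), "R" (3x3) and "t" (3): a world point X has camera coordinates R X + t; the wrist camera has in their place "hand_eye" (4x4, takes a point from camera to tool coordinates, whose origin is the TCP and whose axes are the flange's). Camera axes: x right, y down, z forward; pixel columns grow to the right and rows downward; lengths in m; the calibration is good to about 2 mm. A picture is of the moment at which its call begins: read the wrist's pose just before it. camera_info takes no time and is no camera call.
- arm.job_done(): hands the job in; it is judged then, once.
The state is a dict: "t": time; "q": joint angles; "qd": joint speeds; "joint_efforts": joint torques, N m; "eef_pos": TCP position; "ee_rot": TCP orientation; "force": force on the tool from outside, world axes, zero at the start; "moment": the same for the moment, N m; "width": finger opening in m; "gripper_force": force on a finger pad.
Only numpy, scipy, OpenCV 4.12 (cv2) and the standard library are available. Lean on these libraries where they do the work, as an engineer would, in place of code of your own. Each camera call takes 0.05 s, during which the arm holds its last target. There are 200 camera calls.

## Working session

There is one attempt and no reset: what is moved stays moved. The work goes in short steps, Python scripts to look and compute and a shell command to move; the robot and the scene stay as the last step left them, time stands still between calls to the robot, and variables do not carry over. Pictures are saved under pics/ and viewed, at most 10 in all, crops included, and the job is handed in when it is done.

```bash
ls; mkdir -p pics; python3 - <<'E'
from station import arm,cams
import cv2,numpy as np
s=arm.get_state();print({k:np.round(v,3).tolist() for k,v in s.items()})
for n in ["scene","side"]:
    cv2.imwrite(f"pics/{n}0.png",cams.grab_frame(n)); i=cams.camera_info(n);print(n,i)
print(cams.camera_info("wrist"),arm.grip_point_offset)
E
```

```text
pics
{'t': 0.0, 'q': [1.473, 0.359, 0.011, -0.0, -1.224, -0.288], 'qd': [0.0, -0.002, -0.0, -0.001, 0.001, -0.001], 'joint_efforts': [0.002, -58.272, 29.305, 6.997, 0.007, -0.0], 'eef_pos': [0.254, 0.625, 0.226], 'ee_rot': [3.14, -0.0, -0.386], 'force': [-0.073, -0.573, -0.117], 'moment': [0.005, 0.004, -0.027], 'gripper_force': 0.0, 'width': 0.087}
scene {'camera_matrix': array([[512.86479662,   0.        , 270.67457112],
       [  0.        , 512.86479662, 217.5502078 ],
       [  0.        ,   0.        ,   1.        ]]), 'dist_coeffs': array([0.02885406, 0.        , 0.        , 0.        , 0.        ]), 'R': array([[ 0.49667494, -0.86783923, -0.0130026 ],
       [-0.5436685 , -0.29940041, -0.7840816 ],
       [ 0.67656379,  0.39650279, -0.62052153]]), 't': array([-0.27790319,  0.37034538,  1.35630339])}
side {'camera_matrix': array([[411.68677485,   0.        , 280.85513506],
       [  0.        , 411.68677485, 206.05285737],
       [  0.        ,   0.        ,   1.        ]]), 'dist_coeffs': array([-0.12428156,  0.        ,  0.        ,  0.        ,  0.        ]), 'R': array([[ 0.91069002, -0.41308919, -0.00100513],
       [-0.2775872 , -0.61015884, -0.74205899],
       [ 0.30592326,  0.67606472, -0.67033383]]), 't': array([-0.51709849,  0.26519434,  1.25154644])}
{'camera_matrix': array([[342.1993968 ,   0.        , 278.91890487],
       [  0.        , 342.1993968 , 209.21479564],
       [  0.        ,   0.        ,   1.        ]]), 'dist_coeffs': array([-0.05131844,  0.        ,  0.        ,  0.        ,  0.        ]), 'hand_eye': array([[-1.39813640e-03, -9.59494261e-01, -2.81724702e-01,
         7.67309974e-02],
       [ 9.99998726e-01, -1.12438034e-03, -1.13336932e-03,
        -5.71067109e-05],
       [ 7.70695637e-04, -2.81725928e-01,  9.59494611e-01,
        -1.58432669e-01],
       [ 0.00000000e+00,  0.00000000e+00,  0.00000000e+00,
         1.00000000e+00]])} 0.0188
```

View pics/scene0.png

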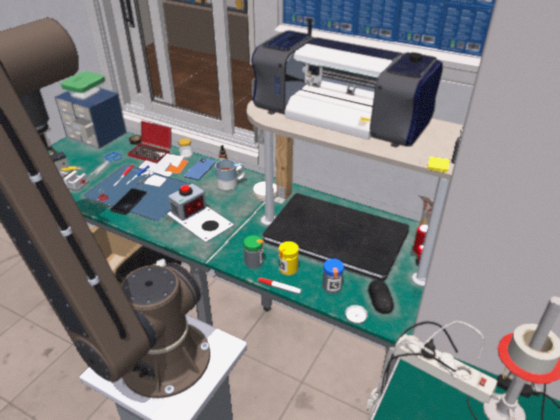

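View pics/side0.png

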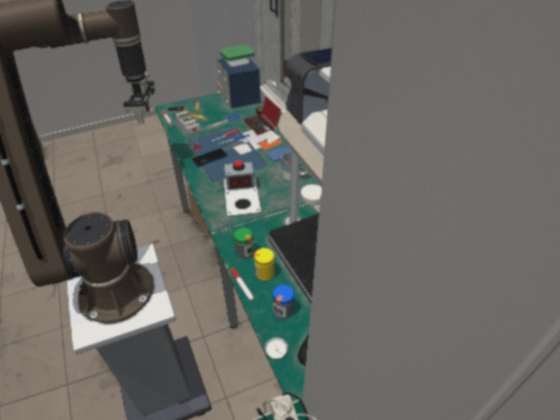

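The scene view shows the reader with its pad at about (210,226) and button at (185,190). The jar candidates are green lid (253,243), yellow lid (288,248) and blue lid (333,267). I choose blue, and I'll check it in a close crop.

```bash
cat > h.py <<'E'
from station import arm,cams
import cv2,numpy as np
from scipy.spatial.transform import Rotation as Ro
def pose():
    s=arm.get_state(); return Ro.from_euler('xyz',s['ee_rot']).as_matrix(),np.array(s['eef_pos'])
def ray(n,px,P=None):
    i=cams.camera_info(n)
    u=cv2.undistortPoints(np.float64([[px]]),i['camera_matrix'],i['dist_coeffs'])[0,0]
    d=np.r_[u,1]
    if n=='wrist':
        R,p=P; H=i['hand_eye']; return R@H[:3,3]+p, R@H[:3,:3]@d
    return -i['R'].T@i['t'], i['R'].T@d
def onz(n,px,z,P=None):
    c,d=ray(n,px,P); return c+d*(z-c[2])/d[2]
E
python3 - <<'E'
from h import *
a=cv2.imread('pics/scene0.png');b=cv2.imread('pics/side0.png')
f=lambda im,x,y:cv2.resize(im[y:y+70,x:x+90],None,fx=4.4,fy=4.2,interpolation=cv2.INTER_CUBIC)
cv2.imwrite('pics/c1.png',np.vstack([np.hstack([f(a,290,240),f(a,155,175)]),np.hstack([f(b,235,265),f(b,195,150)])]))
for n,px,z in [('scene',(333,267),.09),('side',(284,294),.09),('scene',(210,226),.008),('side',(242.5,204),.008),('scene',(185,190),.095),('side',(239,165),.095),('scene',(253,243),.09),('scene',(288,248),.09)]:
    print(n,px,onz(n,px,z).round(3))
E
```

```text
scene (333, 267) [ 0.441 -0.278  0.09 ]
side (284, 294) [ 0.45  -0.281  0.09 ]
scene (210, 226) [0.501 0.208 0.008]
side (242.5, 204) [0.504 0.208 0.008]
scene (185, 190) [0.539 0.332 0.095]
side (239, 165) [0.542 0.331 0.095]
scene (253, 243) [ 0.418 -0.02   0.09 ]
scene (288, 248) [ 0.45  -0.125  0.09 ]
```

View pics/c1.png

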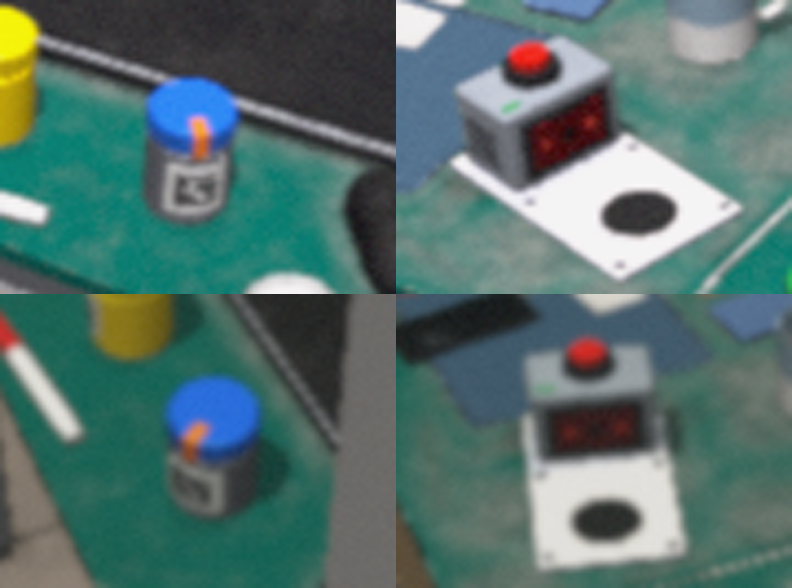

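The crop confirms the blue-lidded jar with an orange strip, at about (0.445,-0.279). Its code faces roughly back toward the robot. The pad is at about (0.502,0.208), with its yaw near 73°. I'll go above the pad first and look.

```bash
for i in 1 2 3 4 5; do python3 -m handwheel '[[[0.97,0.75,0,0,0,0,0],[0.97,0.75,0,0,0,0,0]]]' | tail -3; done
python3 -m handwheel '[[[0,0,0,0,0,0,0],[0,0,0,0,0,0,0]]]'
python3 - <<'E'
from h import *
P=pose();cv2.imwrite('pics/w1.png',cams.grab_frame('wrist'));np.save('P1.npy',np.c_[P]) 
E
```

```text
force: [-0.3, 0.3, 0.8]
width: 0.0878
gripper_force: 0.0
force: [1.1, -0.2, 0.6]
width: 0.0876
gripper_force: 0.0
force: [0.8, 0.7, 0.7]
width: 0.0875
gripper_force: 0.0
force: [0.5, 0.5, -0.8]
width: 0.0877
gripper_force: 0.0
force: [-0.2, 0.4, -0.2]
width: 0.0881
gripper_force: 0.0
t: 1.6
eef_pos: [0.5005, 0.2013, 0.2263]
ee_rot: [3.141, 0.0, -0.387]
force: [-0.2, -0.8, 0.1]
width: 0.0875
gripper_force: 0.0
```

View pics/w1.png

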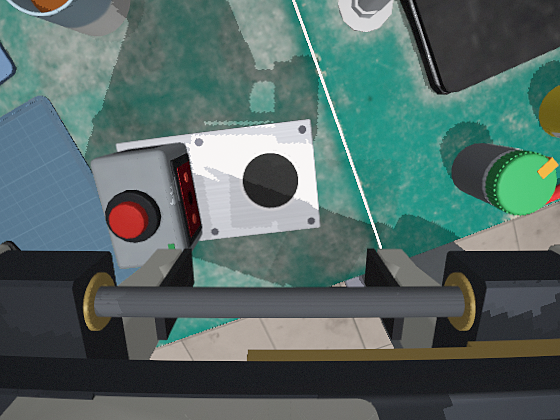

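The wrist view shows the black pad centred at about (270,180), the plate screws at (302,129), (312,221), (199,142) and (215,232), and the button at (127,217). Next I'll go above the jar.

```bash
for i in 1 2 3 4 5 6; do python3 -m handwheel '[[[0.267,0.969,0.054,0,0,0,0],[0.267,0.969,0.054,0,0,0,0]]]' | grep -v rce; done | tail -3
python3 -m handwheel '[[[0,0,0,0,0,0,0],[0,0,0,0,0,0,0]]]'
python3 - <<'E'
from h import *
P=pose();cv2.imwrite('pics/w2.png',cams.grab_frame('wrist'));np.save('P2.npy',np.c_[P]) 
A=np.load('P1.npy');P1=(A[:,:3],A[:,3])
im=cv2.imread('pics/w1.png')[130:230,225:315]
m=(im.max(2)<70).astype(np.uint8); n,l,s,c=cv2.connectedComponentsWithStats(m); k=1+s[1:,4].argmax()
px=c[k]+[225,130];print('pad px',px,s[k],onz('wrist',px,.008,P1))
q={p:onz('wrist',p,.008,P1)[:2] for p in [(302,129),(312,221),(199,142),(215,232)]}
Q=list(q.values());print(Q)
for a,b in((0,2),(1,3)):
    d=Q[b]-Q[a];print(np.degrees(np.arctan2(d[1],d[0])))
d=Q[0]-Q[1];print(np.degrees(np.arctan2(d[1],d[0]))+90)
print('btn',onz('wrist',(127,217),.1,P1))
E
```

```text
eef_pos: [0.4446, -0.2794, 0.2003]
ee_rot: [3.141, 0.0, -0.387]
width: 0.0877
t: 3.4
eef_pos: [0.4448, -0.2769, 0.2007]
ee_rot: [-3.141, -0.0, -0.385]
force: [-0.7, -0.4, 0.0]
width: 0.0877
gripper_force: 0.0
pad px [270.01214224 180.01561145] [  18   24   55   53 2306] [0.50450093 0.21090304 0.008     ]
[array([0.54310591, 0.15751024]), array([0.44148333, 0.18443177]), array([0.57280283, 0.26631715]), array([0.47174165, 0.29450451])]
74.73394636925416
74.62940236236926
75.16222462346197
btn [0.53826165 0.33111275 0.1       ]
```

View pics/w2.png

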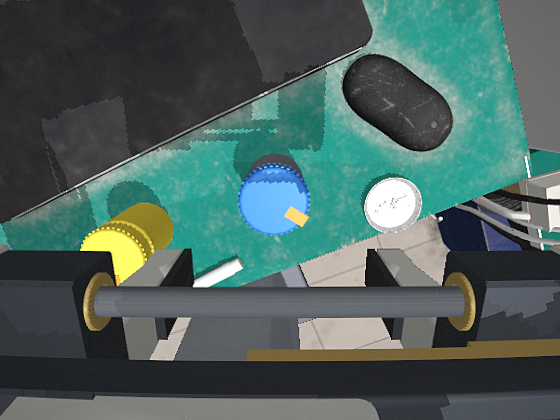

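The wrist view shows the blue lid centred near (275,201), with the orange strip at about (297,217). It is clearly the jar with the code. The white tray is at (392,204), the marker's end at (235,270) and the yellow jar at (115,255).

```bash
python3 - <<'E'
from h import *
A=np.load('P2.npy');P=(A[:,:3],A[:,3])
im=cv2.imread('pics/w2.png');hsv=cv2.cvtColor(im,cv2.COLOR_BGR2HSV)
sub=np.zeros(im.shape[:2],bool);sub[150:240,225:325]=1
or_=sub&(hsv[...,0]<25)&(hsv[...,0]>8)&(hsv[...,1]>120)&(hsv[...,2]>150)
bl=sub&(hsv[...,0]>100)&(hsv[...,0]<125)&(hsv[...,1]>120)&(hsv[...,2]>190)
ob=np.argwhere(or_)[:,::-1].astype(float)
print('or',ob.mean(0),ob.min(0),ob.max(0))
c=cv2.convexHull(np.argwhere(bl|or_)[:,::-1].astype(np.int32))
W=np.array([onz('wrist',p,.09,P)[:2] for p in c[:,0]])
(cx,cy),r=cv2.minEnclosingCircle(W.astype(np.float32));print('lid',cx,cy,r)
o=np.array([onz('wrist',p,.09,P)[:2] for p in ob]);m=o.mean(0)
d=m-[cx,cy];print('strip',m,np.linalg.norm(d),np.degrees(np.arctan2(d[1],d[0])))
u,s,v=np.linalg.svd(o-m);print('axis',np.degrees(np.arctan2(v[0,1],v[0,0])),s)
E
```

```text
or [296.30188679 216.26415094] [286. 207.] [307. 226.]
lid 0.4502674639225006 -0.27466854453086853 0.03059719130396843
strip [ 0.43183505 -0.28665625] 0.021987697759581315 -146.9616376282576
axis -146.69951284622138 [0.07021066 0.03857259]
```

```bash
for i in 1 2; do python3 -m handwheel '[[[0,0,0,0,0,-0.962,0],[0,0,0,0,0,-0.962,0],[0,0,0,0,0,-0.962,0]]]'>/dev/null; done
python3 -m handwheel '[[[0,0,0,0,0,0,0],[0,0,0,0,0,0,0]]]'
python3 - <<'E'
from h import *
A=np.load('P2.npy');P=(A[:,:3],A[:,3])
for n,p,z in [('mouse L',(343,70),.03),('mouse bot',(420,150),.02),('tray',(392,204),.01),('laptop',(370,35),.02),('laptop2',(200,125),.02)]: print(n,onz('wrist',p,z,P).round(3))
R,p=pose();print('shift',R.T@(np.array([.450,-.275,.2])-p)/.08, np.degrees(arm.get_state()['q'][5]))
P=(R,p);im=cams.grab_frame('wrist');cv2.imwrite('pics/w3.png',im)
hsv=cv2.cvtColor(im,cv2.COLOR_BGR2HSV);sub=np.zeros(im.shape[:2],bool);sub[140:245,215:335]=1
or_=sub&(hsv[...,0]<25)&(hsv[...,0]>8)&(hsv[...,1]>120)&(hsv[...,2]>150)
bl=sub&(hsv[...,0]>100)&(hsv[...,0]<125)&(hsv[...,1]>120)&(hsv[...,2]>190)
c=cv2.convexHull(np.argwhere(bl|or_)[:,::-1].astype(np.int32))
W=np.array([onz('wrist',q,.09,P)[:2] for q in c[:,0]])
(cx,cy),r=cv2.minEnclosingCircle(W.astype(np.float32));print('lid',cx,cy,r)
o=np.array([onz('wrist',q,.09,P)[:2] for q in np.argwhere(or_)[:,::-1].astype(float)]);d=o.mean(0)-[cx,cy];print(np.linalg.norm(d),np.degrees(np.arctan2(d[1],d[0])))
E
```

```text
t: 4.45
eef_pos: [0.4446, -0.2772, 0.2008]
ee_rot: [3.141, -0.0, 0.575]
force: [-0.2, 0.0, -0.1]
width: 0.0878
gripper_force: 0.0
mouse L [ 0.526 -0.373  0.03 ]
mouse bot [ 0.428 -0.421  0.02 ]
tray [ 0.381 -0.381  0.01 ]
laptop [ 0.546 -0.408  0.02 ]
laptop2 [ 0.531 -0.23   0.02 ]
shift [0.07111851 0.01384593 0.01063178] 133.40137138223957
lid 0.44984573125839233 -0.27407944202423096 0.030705971643328667
0.022144230034019986 -144.48412465599102
```

```bash
python3 -m handwheel '[[[0.076,0.007,0,0,0,0,0],[0.076,0.007,0.5,0,0,0,0],[0.076,0.007,0.96,0,0,0,0]]]'|grep -v force
python3 -m handwheel '[[[0,0,0.3,0,0,0,0],[0,0,0.6,0,0,0,0],[0,0,0.96,0,0,0,0],[0,0,0.96,0,0,0,0]]]'
python3 -m handwheel '[[[0,0,0,0,0,0,60],[0,0,0,0,0,0,90],[0,0,0,0,0,0,140],[0,0,0,0,0,0,180],[0,0,0,0,0,0,180]]]' 20
python3 -m handwheel '[[[0,0,0,0,0,0,180],[0,0,0,0,0,0,180],[0,0,0,0,0,0,180]]]'
```

```text
t: 4.88
eef_pos: [0.4503, -0.2748, 0.1232]
ee_rot: [3.141, -0.001, 0.575]
width: 0.088
t: 5.38
eef_pos: [0.4484, -0.2745, 0.0452]
ee_rot: [-3.138, 0.003, 0.575]
force: [0.6, 0.1, -0.1]
width: 0.0877
gripper_force: 0.0
t: 6.0
eef_pos: [0.45, -0.2749, 0.0478]
ee_rot: [3.141, -0.001, 0.576]
force: [-0.9, 2.6, 7.1]
width: 0.0594
gripper_force: 20.0
t: 6.38
eef_pos: [0.45, -0.2749, 0.0478]
ee_rot: [3.141, -0.001, 0.576]
force: [-1.8, 1.8, 7.3]
width: 0.0597
gripper_force: 20.0
```

```bash
python3 -c "
from h import *
print(onz('scene',(268,222),0),onz('side',(293,215),0))"
for i in 1 2; do python3 -m handwheel '[[[0,0,-0.3,0,0,0,180],[0,0,-0.8,0,0,0,180],[0,0,-0.8,0,0,0,180]]]'; done
python3 - <<'E'
from h import *
for n in['scene','side']: cv2.imwrite(f'pics/l_{n}.png',cams.grab_frame(n))
E
```

```text
[0.62568434 0.04867238 0.        ] [0.6544035  0.08319455 0.        ]
t: 6.75
eef_pos: [0.4516, -0.2754, 0.1138]
ee_rot: [3.138, -0.004, 0.577]
force: [-0.0, -0.1, -1.4]
width: 0.0598
gripper_force: 20.0
t: 7.12
eef_pos: [0.4511, -0.2753, 0.1771]
ee_rot: [3.138, -0.003, 0.576]
force: [0.8, -0.0, -2.8]
width: 0.0595
gripper_force: 20.0
```

```bash
for i in 1 2 3 4; do python3 -m handwheel '[[[0.621,-0.957,0,0,0,0,180],[0.621,-0.957,0,0,0,0,180]]]'>/dev/null; done
for i in 1 2; do python3 -m handwheel '[[[0.697,-0.449,0,0,0,0,180],[0.697,-0.449,0,0,0,0,180]]]'>/dev/null; done
python3 -m handwheel '[[[0,0,0,0,0,0,180],[0,0,0,0,0,0,180]]]'
for i in 1 2 3 4 5; do python3 -m handwheel '[[[0,0,0,0,0,0.974,180],[0,0,0,0,0,0.974,180],[0,0,0,0,0,0.974,180]]]'>/dev/null; done
python3 -m handwheel '[[[0,0,0,0,0,0,180],[0,0,0,0,0,0,180]]]'
python3 - <<'E'
from h import *
P=pose();cv2.imwrite('pics/w4.png',cams.grab_frame('wrist'));np.save('P4.npy',np.c_[P]);print(np.degrees(arm.get_state()['q']))
a=cams.grab_frame('scene');b=cams.grab_frame('side')
f=lambda im,x,y:cv2.resize(im[y:y+130,x:x+120],None,fx=3,fy=3,interpolation=cv2.INTER_CUBIC)
cv2.imwrite('pics/c4.png',np.hstack([f(a,150,120),f(b,180,90)]))
E
```

```text
t: 8.98
eef_pos: [0.5031, 0.21, 0.1743]
ee_rot: [3.142, 0.002, 0.575]
force: [0.2, -0.3, -1.9]
width: 0.0595
gripper_force: 20.0
t: 11.1
eef_pos: [0.5037, 0.2106, 0.1752]
ee_rot: [-3.142, 0.0, -1.857]
force: [0.6, -0.4, -3.1]
width: 0.0598
gripper_force: 20.0
[ 4.32655458e+01  1.07815650e+01 -1.99021023e+01 -9.19532899e-04
 -5.93055882e+01 -5.96672591e+01]
```

View pics/w4.png

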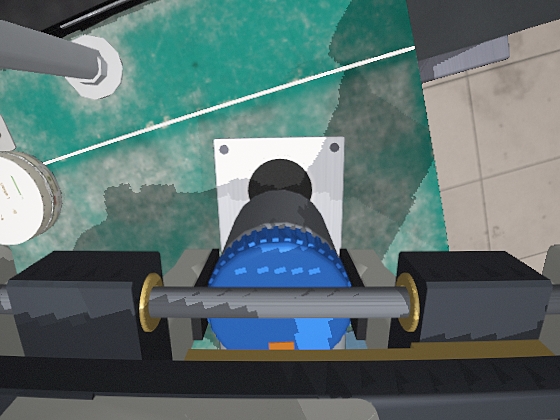

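The wrist view shows the held jar above the pad. The strip at (281,346) is on the window side and in line with the lid's centre, and the plate screws are at (223,149) and (334,147).

```bash
python3 - <<'E'
from h import *
A=np.load('P4.npy');P=(A[:,:3],A[:,3])
a,b=onz('wrist',(223.5,149),.008,P),onz('wrist',(334,147.5),.008,P);d=a-b;print(a,b,np.degrees(np.arctan2(d[1],d[0]))+90)
y=np.radians(74.8);print('pad from screws',(a+b)[:2]/2+np.array([np.cos(y),np.sin(y)])*.0427)
im=cv2.imread('pics/w4.png');hsv=cv2.cvtColor(im,cv2.COLOR_BGR2HSV)
o=np.argwhere((hsv[...,0]<25)&(hsv[...,0]>5)&(hsv[...,1]>150)&(hsv[...,2]>180));o=o[(o[:,0]>335)&(o[:,0]<352)&(abs(o[:,1]-281)<25)];print(o.mean(0),len(o))
bl=np.argwhere((hsv[...,0]>95)&(hsv[...,0]<125)&(hsv[...,1]>120)&(hsv[...,2]>130)&(np.arange(420)[:,None]>240)&(abs(np.arange(560)-280)<85));
print([(r,bl[bl[:,0]==r][:,1].min(),bl[bl[:,0]==r][:,1].max()) for r in (270,280,325,335,340)])
E
python3 -m handwheel '[[[0,0,0.4,0,0,0,180],[0,0,0.8,0,0,0,180],[0,0,0.8,0,0,0,180]]]' |grep pos
python3 -m handwheel '[[[0,0,0.2,0,0,0,180],[0,0,0.4,0,0,0,180],[0,0,0.55,0,0,0,180],[0,0,0.55,0,0,0,180],[0,0,0.55,0,0,0,180]]]'
```

```text
[0.54350019 0.15763285 0.008     ] [0.44293839 0.1858798  0.008     ] 74.3103996385052
pad from screws [0.50441477 0.21296253]
[345.57763975 281.31055901] 161
[(270, np.int64(215), np.int64(338)), (280, np.int64(210), np.int64(345)), (325, np.int64(211), np.int64(349)), (335, np.int64(216), np.int64(342)), (340, np.int64(218), np.int64(339))]
eef_pos: [0.5024, 0.21, 0.109]
t: 12.25
eef_pos: [0.5042, 0.2113, 0.0673]
ee_rot: [-3.141, 0.0, -1.859]
force: [0.8, -0.5, -2.9]
width: 0.0597
gripper_force: 20.0
```

```bash
python3 -m handwheel '[[[0,0,0.03,0,0,0,180],[0,0,0.06,0,0,0,180],[0,0,0.09,0,0,0,180],[0,0,0.11,0,0,0,180],[0,0,0.11,0,0,0,180]]]'|egrep 'pos|^force'
python3 -m handwheel '[[[0,0,0.015,0,0,0,180],[0,0,0.03,0,0,0,180],[0,0,0.03,0,0,0,180]]]'|egrep 'pos|^force'
```

```text
eef_pos: [0.5038, 0.2111, 0.0581]
force: [0.7, -0.4, -2.3]
eef_pos: [0.5039, 0.2112, 0.0559]
force: [-0.2, 0.4, -2.2]
```

```bash
python3 -m handwheel '[[[0,0,0.008,0,0,0,180],[0,0,0.015,0,0,0,180],[0,0,0.015,0,0,0,180]]]'|egrep 'pos|^force'
```

```text
eef_pos: [0.504, 0.2113, 0.0558]
force: [-5.8, -0.2, 11.1]
```

```bash
python3 -m handwheel '[[[0,0,0,0,0,0,120],[0,0,0,0,0,0,60],[0,0,0,0,0,0,0],[0,0,0,0,0,0,0],[0,0,0,0,0,0,0]]]'
python3 -m handwheel '[[[0,0,-0.2,0,0,0,0],[0,0,-0.5,0,0,0,0],[0,0,-0.9,0,0,0,0],[0,0,-0.9,0,0,0,0]]]'|grep pos
python3 -m handwheel '[[[0,0,-0.75,0,0,0,0],[0,0,-0.75,0,0,0,0],[0,0,-0.75,0,0,0,0],[0,0,-0.75,0,0,0,0]]]'
python3 - <<'E'
from h import *
a=cams.grab_frame('scene');b=cams.grab_frame('side');P=pose();w=cams.grab_frame('wrist')
f=lambda im,x,y:cv2.resize(im[y:y+100,x:x+90],None,fx=3,fy=3,interpolation=cv2.INTER_CUBIC)
c=np.hstack([f(a,155,150),f(b,195,130)])
cv2.imwrite('pics/c5.png',np.hstack([c,cv2.resize(w[120:],(260,300))]));cv2.imwrite('pics/w5.png',w)
E
```

```text
t: 14.25
eef_pos: [0.5039, 0.2111, 0.0545]
ee_rot: [3.142, -0.0, -1.859]
force: [-0.5, -0.1, -1.0]
width: 0.0865
gripper_force: 0.0
eef_pos: [0.5056, 0.2124, 0.1304]
t: 15.25
eef_pos: [0.5033, 0.2107, 0.1857]
ee_rot: [3.141, -0.001, -1.859]
force: [0.8, 0.3, 0.5]
width: 0.0879
gripper_force: 0.0
```

View pics/c5.png

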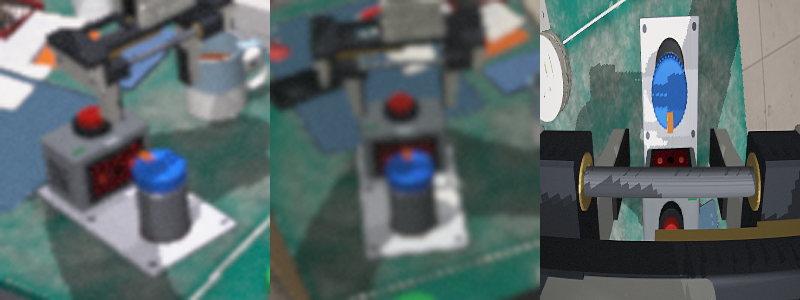

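The jar stands upright on the pad with its strip toward the window. I'll verify that with numbers, then move over the button with the fingers shut.

```bash
python3 - <<'E'
from h import *
P=pose();im=cv2.imread('pics/w5.png');hsv=cv2.cvtColor(im,cv2.COLOR_BGR2HSV)
sub=np.zeros(im.shape[:2],bool);sub[150:320,230:330]=1
or_=sub&(hsv[...,0]<25)&(hsv[...,0]>8)&(hsv[...,1]>120)&(hsv[...,2]>150)
bl=sub&(hsv[...,0]>100)&(hsv[...,0]<125)&(hsv[...,1]>120)&(hsv[...,2]>150)
c=cv2.convexHull(np.argwhere(bl|or_)[:,::-1].astype(np.int32))
W=np.array([onz('wrist',q,.098,P)[:2] for q in c[:,0]])
(cx,cy),r=cv2.minEnclosingCircle(W.astype(np.float32));print('lid',cx,cy,r)
o=np.array([onz('wrist',q,.098,P)[:2] for q in np.argwhere(or_)[:,::-1].astype(float)]);d=o.mean(0)-[cx,cy];print(np.linalg.norm(d),np.degrees(np.arctan2(d[1],d[0])))
s=P[0].T@(np.array([.5365,.329,.125])-P[1])/.08;print('shift to button',s)
E
```

```text
lid 0.5047563314437866 0.21123972535133362 0.03094426542520523
0.02223240722374904 76.84587300503357
shift to button [-1.53407321  0.02384302  0.75756581]
```

```bash
for i in 1 2; do python3 -m handwheel '[[[-0.767,0.012,0,0,0,0,255],[-0.767,0.012,0,0,0,0,255],[-0.767,0.012,0,0,0,0,255]]]' |grep pos; done
python3 -m handwheel '[[[0,0,0.35,0,0,0,255],[0,0,0.75,0,0,0,255],[0,0,0.75,0,0,0,255],[0,0,0.75,0,0,0,255]]]'
python3 -m handwheel '[[[0,0,0.05,0,0,0,255],[0,0,0.1,0,0,0,255],[0,0,0.15,0,0,0,255],[0,0,0.15,0,0,0,255]]]'|egrep 'pos|^force'
```

```text
eef_pos: [0.52, 0.2702, 0.1857]
eef_pos: [0.5364, 0.3286, 0.1861]
t: 16.65
eef_pos: [0.5375, 0.3291, 0.1281]
ee_rot: [-3.141, 0.001, -1.859]
force: [-0.4, -0.5, 1.1]
width: 0.0009
gripper_force: 0.0
eef_pos: [0.5367, 0.3292, 0.1142]
force: [-0.3, 0.1, -0.3]
```

```bash
for i in 1 2 3 4 5; do python3 -m handwheel '[[[0,0,0.02,0,0,0,255],[0,0,0.04,0,0,0,255],[0,0,0.04,0,0,0,255]]]'|egrep 'pos|^force'; done
```

```text
eef_pos: [0.5368, 0.3293, 0.1113]
force: [0.4, 0.1, -0.7]
eef_pos: [0.537, 0.3295, 0.1084]
force: [0.4, -0.6, 2.3]
eef_pos: [0.537, 0.3295, 0.1052]
force: [-0.5, -0.1, 4.7]
eef_pos: [0.5371, 0.3295, 0.104]
force: [-6.0, -2.1, 19.2]
eef_pos: [0.5373, 0.3296, 0.1037]
force: [-14.3, -5.5, 38.1]
```

The force profile shows the button bottomed: about 5 N of spring, then a hard stop. I'll retract now.

```bash
python3 -m handwheel '[[[0,0,-0.2,0,0,0,255],[0,0,-0.6,0,0,0,255],[0,0,-1,0,0,0,255],[0,0,-1,0,0,0,255],[0,0,-1,0,0,0,255]]]'
python3 - <<'E'
from h import *
a=cams.grab_frame('scene');b=cams.grab_frame('side')
cv2.imwrite('pics/c6.png',np.hstack([cv2.resize(a[150:330,150:400],(400,288)),cv2.resize(b[130:310,170:420],(400,288))]))
E
```

```text
t: 19.65
eef_pos: [0.5364, 0.3291, 0.1778]
ee_rot: [3.141, -0.001, -1.859]
force: [-0.3, -1.1, -0.0]
width: 0.0005
gripper_force: 0.0
```

View pics/c6.png

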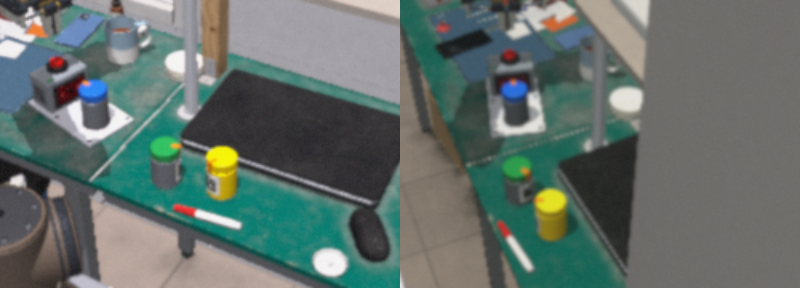

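The jar stands on the pad, the button is up, and the other objects are where they were.

```bash
python3 -c "
from station import arm
print(arm.job_done())"
```

```text
the job is handed in; nothing more can be done
None
```

I set the blue-lidded jar upright on the pad, about 0.3 mm off centre and 2° off facing the window by my last wrist-camera check, then pressed the button to its stop, released it and handed the job in at about 20 s; no verdict was returned.

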